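# Set a small engine for a cold start

### The job

Get the small engine on the test board ready for a cold start: with your fingertips, push the orange choke lever past its half-choke click to the full-choke stop at the far right, then press the red primer bulb right in and let it spring back. Push the lever from one side only, do not pinch it, and leave the bulb alone until the choke is fully on. Do not shift or lift the loose things standing around.

Things in the scene. Friction and masses are not known exactly. Their poses are not given: they have to be found in the camera images.
- engine: grey engine with black tank on a fixed plywood board, 360x290 mm, top 30 mm up. Origin: on the table below the choke pivot; x points from the console to the engine (away from the robot at yaw 0), y left. In this frame (m): board x -0.125..0.235, y -0.145..0.145; flat console x -0.105..0.020, y -0.143..0.083, top z 0.080; engine proper x > 0.055, up to z 0.235
- choke_pivot (a point): vertical pivot axis of the choke lever, at the console's top surface (z 0.080); axes as the engine's
- choke_lever (a joint): angle of the lever about its vertical pivot, rad: 0 run (small white dot), 0.55 half choke, 1.10 full choke, the end stop (biggest dot). In the engine frame it points along angle pi - 0.55 + value: left of the front at 0, right of it at 1.10. Spring detents hold it at all three; it resists by 9 to 15 N at the grip and snaps on past 0.28 and past 0.83. Starts at or near run
- choke_grip (a point): centre of the orange upright grip tab on the lever, 70 mm from the pivot axis, 31 mm above the console top. The tab is 28 mm along the lever, 14 mm thick across it and 38 mm high (from 12 to 50 mm above the console top). Site x axis points along the lever toward the pivot, y across it toward the face to push (left at the start)
- primer_bulb (a joint): how far the primer bulb is pressed in, m: 0 = out, 0.007 = right in. A spring returns it; right in takes about 4 N
- primer_top (a point): top centre of the red dome-shaped primer bulb, 33 mm across, in a black collar 46 mm across whose rim stands 14 mm below this point, on the right of the console: in the engine frame at x -0.035, y -0.105, z 0.101 when out. It is pressed straight down
- aerosol: spray can with a white-and-blue label, 67 mm across, 189 mm high, standing to the left of the engine. Loose. Origin: centre of its underside as it stands or lies at the start
- screwdriver: screwdriver with a yellow handle, 170 mm long, lying in front of the engine board. Loose. Origin: centre of its underside as it stands or lies at the start
- paint_jar: jar with a teal label and white cap, 58 mm across, 69 mm high, standing right of the engine. Loose. Origin: centre of its underside as it stands or lies at the start
- tape_roll: roll of grey tape, 103 mm across, 48 mm high, on the right of the table. Loose. Origin: centre of its underside as it stands or lies at the start

How it is judged:
By the outcome, as a careful person would: the job done as asked, in the order asked, and still so for the second after the job is handed in, with the robot touching nothing.
It also fails if it takes over 38 s, if anything falls off the work surface, if the arm or the gripper's body presses on something with over 40 N, if the wrist force passes 120 N, or if a joint passes its speed limit or range.

### The arm

A 6-joint arm with a two-finger parallel gripper is mounted at the origin on a cart in front of the work surface, level with it; the furniture and walls round the work are solid. World frame = base frame: x ahead of the robot, y to its left, z up, the work surface at z = 0. Lengths are in m, angles in rad, forces in N, time in s.
With the tool pointing down it reaches from about 0.325 to 1 m from the base axis. Payload 5.1 kg.
Tool frame: the origin (TCP) lies at the very end of the fingers, on their centre line; the grasp point (between the pads) lies 19 mm behind it; z points along the fingers, y is the direction in which the jaws open and shut (so a half turn about z gives the same grasp; the last joint's range is limited). The gripper opens to 85 mm and grips with 20 to 120 N. Pads are 22 mm wide; open, the fingers measure 114 mm over their backs; the gripper's body (76 mm by 85 mm) begins 54 mm behind the grasp point. The pads swing forward as they close: fully open they stand 13 mm farther back than shut.
Start: joints at [-1.238, 0.124, 1.65, -0, 1.367, -0.083], TCP at [0.263, -0.595, 0.231] pointing down, gripper open.
Joint ranges: [-2.61, 2.61], [-1.02, 2.33], [0.03, 2.71], [-1.35, 4.49], [0.32, 2.68], [-2.91, 2.91]. Speed limits (rad/s): [2.57, 2.57, 3.14, 3.14, 3.14, 3.14].

### API

Orientations are given as a unit quaternion [x, y, z, w].
In Python, from workcell import * gives the robot as it stands.
- The arm moves only by the shell command python3 -m crank 'ROWS' [FORCE]. ROWS is JSON, a list of rows, each an object with "offset": the shift along the tool's x, y, z as a fraction of full scale, a list of three; "turn": the turn about the tool's z as a fraction of full scale; "hand": the gripper's target within -1 to 1 (fully open at 1, half-way at 0, shut at -1). A call has 1 to 5 rows; each row is the pose to reach, as a shift and turn from the pose measured when the call began, along the tool's axes at that moment; what a row does not reach only later rows make up. Full scale, the value 1, is 300 mm for a shift and 60 degrees for a turn. A row lasts 1/12 s, in which the tool goes at most 41.7 mm and 7.16 degrees, less where a joint would pass 70% of its speed; a pose out of reach is approached as far as the arm can. A call with a number of a shift or a turn outside -1 to 1 is refused whole. A call with a gripper value outside its range is refused whole. The fingers move at their own pace and stop on an object; FORCE is the grip in N (left out, the last holds). Time passes only in rows, so rows that repeat a pose let the fingers close. It gives the time, the measured TCP pose, the force and the opening at its end, in the units of the state.
- get_state(): the state, without advancing time (a new reading comes with each control period).
- read_camera(name): name is "scene" or "top" or "wrist"; returns the picture (480x640x3 uint8, red, green, blue); there is no depth.
- camera_params(name): a dict with "intrinsics" (3x3 intrinsics, pixels), "rvec" (rotation vector, rad) and "tvec" (3), from world to camera coordinates, as OpenCV has them. Camera axes: x right, y down, z forward; pixel columns grow to the right and rows downward; lengths in m; the calibration is good to about 2 mm. The wrist camera is an equidistant fisheye: a pixel r from the principal point sees the ray r / f radians off the axis. A picture is of the moment at which its call begins: read the wrist's pose just before it. camera_params takes no time and is no camera call; for the wrist camera it gives the pose at the moment of the call.
- job_done(): hands the job in, once; it reports no verdict.
Trained networks look in the newest picture that a camera, given by its name, has taken for a name from the list of things; names that differ only in an ending like _2 or _b are one class to them, and where a whole thing is asked for, a point or a joint stands for the part that bears it (a point fixed in the world has none). Each returns a list of dicts, best first, with "conf" (0 to 1); they miss things now and then, are a little off and sometimes report something else, mostly with a low value. They report only what shows in the picture. A call takes as long as a camera call.
- trace(label, camera): "pixels" (480x640 bool, what is visible of it) and "box" ([centre column, centre row, width, height] in pixels, round what is visible of it).
The state is a dict: "t": time; "qpos": joint angles; "qvel": joint speeds; "effort": joint torques, N m; "tool_pos": TCP position; "tool_rot": TCP orientation; "contact_force": force on the tool from outside, world axes, zero at the start; "wrist_torque": the same for the moment, N m; "gripper_width": finger opening in m.
Only numpy, scipy, OpenCV 4.12 (cv2) and the standard library are available. Lean on these libraries where they do the work, as an engineer would, in place of code of your own. Each camera call takes 0.05 s, during which the arm holds its last target. There are 200 camera calls.

## Working session

There is one attempt and no reset: what is moved stays moved. The work goes in short steps, Python scripts to look and compute and a shell command to move; the robot and the scene stay as the last step left them, time stands still between calls to the robot, and variables do not carry over. Pictures are saved under pics/ and viewed, about 8 in all and at most 12, crops included, and the job is handed in when it is done.

```bash
mkdir -p pics; ls
python3 - <<'E'
from workcell import *
import cv2
s=get_state();print(s)
for n in("scene","top"):
    im=read_camera(n);cv2.imwrite(f"pics/{n}0.png",im[:,:,::-1])
    p=camera_params(n);print(n,p)
    for l in("choke_grip","choke_lever","primer_bulb","engine","aerosol","screwdriver","paint_jar","tape_roll"):
        for d in trace(l,n)[:2]:print(l,round(d["conf"],2),d["box"])
E
```

```text
pics
{'t': 0.0, 'qpos': array([-1.23759947e+00,  1.24521488e-01,  1.65167946e+00, -5.07055810e-06,
        1.36752440e+00, -8.25994727e-02]), 'qvel': array([-0.00053684,  0.0002179 , -0.00073626,  0.00071305,  0.00023191,
        0.00067723]), 'effort': array([-1.44206824e-04, -4.23607600e+01, -3.65457273e+01, -1.80674815e-04,
        6.94114220e-03, -9.11021871e-07]), 'tool_pos': array([ 0.26231602, -0.59404092,  0.23003921]), 'tool_rot': array([ 9.78466240e-01,  2.06404167e-01, -1.35725623e-04, -1.05767705e-03]), 'contact_force': array([-1.23583229, -0.35219442,  0.03229979]), 'wrist_torque': array([ 0.00525447,  0.03642672, -0.00045269]), 'gripper_width': 0.08516507499009186}
scene {'intrinsics': array([[537.88949061,   0.        , 311.14488655],
       [  0.        , 537.88949061, 240.28440055],
       [  0.        ,   0.        ,   1.        ]]), 'rvec': array([ 0.91065649, -2.32704029,  1.2343699 ]), 'tvec': array([0.40109073, 0.31898487, 0.88746924])}
choke_grip 0.51 [308.4, 259.6, 8.9, 26.9]
choke_lever 0.48 [309.8, 259.9, 8.7, 31.7]
primer_bulb 0.25 [384.7, 244.1, 24.2, 34.5
[... 223 characters left out ...]
0.61 [426.9, 223.6, 45.3, 35.2]
top {'intrinsics': array([[601.40478974,   0.        , 318.08814046],
       [  0.        , 601.40478974, 243.61684716],
       [  0.        ,   0.        ,   1.        ]]), 'rvec': array([ 2.1635738 , -2.13826778,  0.13898859]), 'tvec': array([-0.06305981,  0.60227261,  1.45366404])}
choke_grip 0.71 [290.6, 264.2, 32.5, 28.3]
choke_lever 0.73 [292.4, 264.3, 33.0, 27.4]
choke_lever 0.53 [214.8, 235.9, 37.3, 32.7]
primer_bulb 0.57 [339.4, 284.2, 14.2, 16.0]
engine 0.93 [310.9, 237.4, 156.8, 168.9]
aerosol 0.94 [215.2, 237.7, 38.7, 31.0]
screwdriver 0.96 [287.7, 322.9, 61.4, 17.7]
paint_jar 0.89 [386.5, 279.2, 25.7, 26.4]
tape_roll 0.7 [450.2, 290.5, 44.8, 36.7]
```

Run:
```python
import cv2
a=cv2.imread("pics/top0.png")[140:350,180:480];cv2.imwrite("pics/c1.png",cv2.resize(a,None,fx=2.6,fy=2.6,interpolation=3))
a=cv2.imread("pics/scene0.png")[140:360,170:470];cv2.imwrite("pics/c2.png",cv2.resize(a,None,fx=2.6,fy=2.6,interpolation=3))
```

```text
(no output)
```

View pics/c1.png

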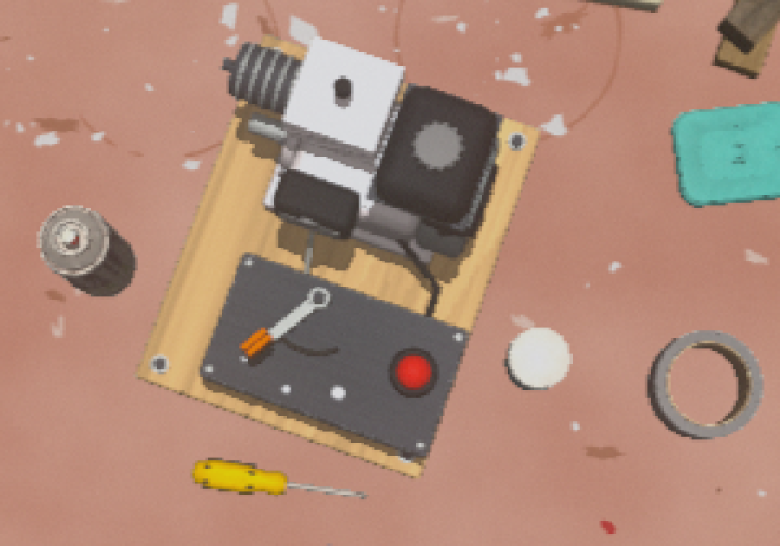

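View pics/c2.png

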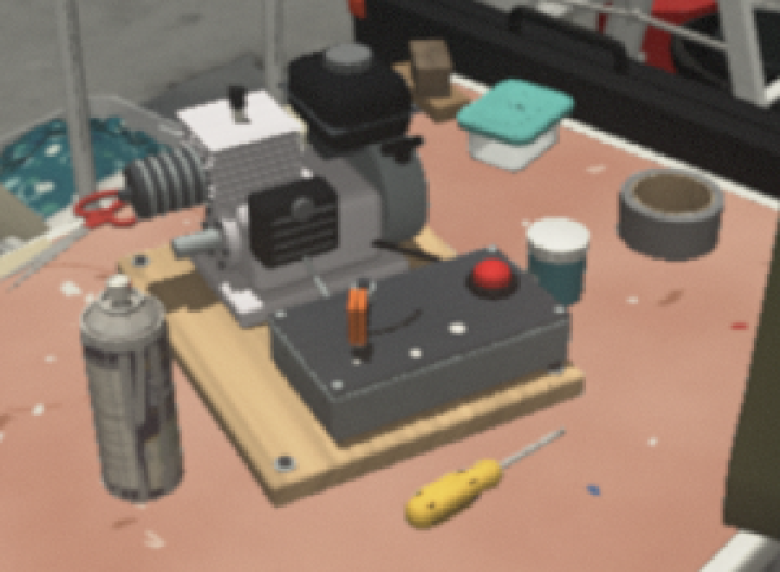

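The top view shows the console with the lever at the small dot (run): pivot at crop (318,298), grip at about (257,343), bulb at (414,371). The engine is yawed clockwise, and the paint jar stands just right of the board. Next I fit the engine pose.

```bash
cat > h.py <<'E'
import numpy as np
from scipy.spatial.transform import Rotation as R
X,Y,YAW=0,0,0
def rz(a):return R.from_euler('z',a)
E
python3 - <<'E'
from workcell import *
import cv2,numpy as np
from scipy.optimize import least_squares
from scipy.spatial.transform import Rotation as R
T=[((318,298),(0,0,.088)),((414,371),(-.035,-.105,.099)),((138,377),(-.125,.145,.03)),((421,477),(-.125,-.145,.03)),((540,127),(.235,-.145,.03)),((205,384),(-.105,.083,.08)),]
S=[((494,264),(-.035,-.105,.101)),((278,500),(-.125,.145,.03)),((582,372),(-.125,-.145,.03)),((340,432),(-.105,.083,.06))]
P={n:camera_params(n) for n in("top","scene")}
def proj(n,p):
    c=P[n];return cv2.projectPoints(np.array(p,float).reshape(-1,3),c["rvec"],c["tvec"],c["intrinsics"],None)[0][:,0]
def w(v,p):return R.from_euler('z',v[2]).apply(p)+[v[0],v[1],0]
def f(v):
    r=[]
    for n,L,o in(("top",T,(180,140)),("scene",S,(170,140))):
        for px,p in L:r.append(proj(n,w(v,p))[0]-(np.array(px)/2.6+o))
    return np.ravel(r)
s=least_squares(f,[.6,0,-.3],loss='soft_l1');print(s.x);print(f(s.x).reshape(-1,2).round(1))
v=s.x
g=np.array((257,343))/2.6+(180,140)
for a in np.arange(-.1,.4,.1):
    th=np.pi-.55+a;print(a,proj("top",w(v,(.07*np.cos(th),.07*np.sin(th),.13)))[0]-g)
for l,p in dict(pivot=(0,0,.08),bulb=(-.035,-.105,.101),g0=(.07*np.cos(np.pi-.55),.07*np.sin(np.pi-.55),.111),g1=(.07*np.cos(np.pi+.55),.07*np.sin(np.pi+.55),.111)).items():print(l,w(v,p).round(4))
for l,z in(("paint_jar",.069),):
    d=trace(l,"top")[0] if 0 else None
from workcell import get_state
print(R.from_quat(get_state()["tool_rot"]).as_matrix().round(3))
E
```

```text
[ 0.56782531 -0.0189841  -0.31130143]
[[ 0.1  0.7]
 [ 0.4  0.1]
 [-1.6  2.1]
 [ 0.8  1.1]
 [-0.5 -0.4]
 [-3.2 -1.6]
 [-0.3 -0.3]
 [ 0.1 -3.4]
 [ 2.7  0. ]
 [-1.1 -4.9]]
-0.1 [-1.95120312 -1.76944052]
0.0 [-0.15258059  0.63043738]
0.1 [1.88090954 2.83931414]
0.20000000000000004 [4.12901584 4.83452755]
0.30000000000000004 [6.56922226 6.59554891]
pivot [ 0.5678 -0.019   0.08  ]
bulb [ 0.5023 -0.1082  0.101 ]
g0 [0.5222 0.0341 0.111 ]
g1 [ 0.4998 -0.0355  0.111 ]
[[ 0.915  0.404 -0.   ]
 [ 0.404 -0.915 -0.   ]
 [-0.    -0.    -1.   ]]
```

```bash
cat > h.py <<'E'
import numpy as np
from workcell import *
from scipy.spatial.transform import Rotation as R
V=np.array([0.5678,-0.0190,-0.3113])
def w(p):return R.from_euler('z',V[2]).apply(p)+[V[0],V[1],0]
def lever(a,gap,z,r=.07):
    th=np.pi-.55+a; n=th-np.pi/2
    return w((r*np.cos(th)+gap*np.cos(n),r*np.sin(th)+gap*np.sin(n),z)), n+V[2]
def delta(p,yaw=None):
    "offset, turn (fractions) from now to world p, tool-x heading yaw"
    s=get_state();M=R.from_quat(s["tool_rot"]).as_matrix()
    y0=np.arctan2(M[1,0],M[0,0]);d=M.T@(np.array(p)-s["tool_pos"])/.3
    t=0 if yaw is None else -((yaw-y0+np.pi)%(2*np.pi)-np.pi)/(np.pi/3)
    print(d.round(4),"turn",round(t,3),"dist mm",round(np.linalg.norm(d)*300))
def st():
    s=get_state();print(round(s["t"],2),s["tool_pos"].round(4),"F",s["contact_force"].round(1))
E
python3 - <<'E'
from h import *
p,y=lever(0,.030,.22);print(p,y);delta(p,y)
import cv2
c=camera_params("top");K=c["intrinsics"];Rm=cv2.Rodrigues(c["rvec"])[0];C=-Rm.T@c["tvec"].ravel()
for l,px,z in(("aerosol",(180+72/2.6,140+240/2.6),.18),("jar",(180+540/2.6,140+357/2.6),.069)):
    r=Rm.T@np.linalg.solve(K,[*px,1]);q=C+r*(z-C[2])/r[2];print(l,q,R.from_euler('z',-V[2]).apply(q-[V[0],V[1],0]))
E
```

```text
[0.54495908 0.05365186 0.22      ] 0.7094963267948967
[ 1.7342 -1.5964  0.0377] turn -0.28 dist mm 707
aerosol [0.60712327 0.19268603 0.18      ] [-0.02740543  0.21355616  0.18      ]
jar [ 0.51892768 -0.22523191  0.069     ] [ 0.01664477 -0.21128903  0.069     ]
```

```bash
python3 -m crank '[{"offset":[0.1,-0.092,0],"turn":0,"hand":-1},{"offset":[0.2,-0.184,0],"turn":0,"hand":-1},{"offset":[0.3,-0.276,0],"turn":0,"hand":-1},{"offset":[0.4,-0.368,0],"turn":0,"hand":-1},{"offset":[0.5,-0.46,0],"turn":0,"hand":-1}]' 60
python3 -m crank '[{"offset":[0.1,-0.092,0],"turn":0,"hand":-1},{"offset":[0.2,-0.184,0],"turn":0,"hand":-1},{"offset":[0.3,-0.276,0],"turn":0,"hand":-1},{"offset":[0.4,-0.368,0],"turn":0,"hand":-1},{"offset":[0.5,-0.46,0],"turn":0,"hand":-1}]' 60
python3 -c "
from h import *
p,y=lever(0,.030,.22);delta(p,y);st()"
```

```text
t: 1.32
tool_pos: [0.3443, -0.4061, 0.2313]
tool_rot: [0.979, 0.206, 0.0, 0.0]
contact_force: [1.1, -0.6, 1.2]
gripper_width: 0.0257
t: 1.73
tool_pos: [0.4263, -0.2175, 0.2317]
tool_rot: [0.979, 0.206, 0.001, 0.0]
contact_force: [1.7, -0.5, 0.1]
gripper_width: -0.0003
[ 0.7261 -0.6681  0.0388] turn -0.282 dist mm 296
1.73 [ 0.4263 -0.2175  0.2317] F [ 1.7 -0.5  0.1]
```

```bash
python3 -m crank '[{"offset":[0.1,-0.092,0],"turn":-0.06,"hand":-1},{"offset":[0.2,-0.184,0],"turn":-0.12,"hand":-1},{"offset":[0.3,-0.276,0],"turn":-0.18,"hand":-1},{"offset":[0.4,-0.368,0],"turn":-0.24,"hand":-1},{"offset":[0.5,-0.46,0],"turn":-0.282,"hand":-1}]'
python3 -c "
from h import *
p,y=lever(0,.030,.22);delta(p,y);st()"
```

```text
t: 2.15
tool_pos: [0.5085, -0.0287, 0.2321]
tool_rot: [0.937, 0.349, 0.001, 0.001]
contact_force: [1.7, -0.5, 0.1]
gripper_width: -0.0001
[ 0.2715 -0.1282  0.0405] turn 0.003 dist mm 91
2.15 [ 0.5085 -0.0287  0.2321] F [ 1.7 -0.5  0.1]
```

```bash
python3 -m crank '[{"offset":[0.11,-0.052,0],"turn":0,"hand":-1},{"offset":[0.22,-0.104,0.02],"turn":0,"hand":-1},{"offset":[0.272,-0.128,0.04],"turn":0,"hand":-1},{"offset":[0.272,-0.128,0.15],"turn":0,"hand":-1},{"offset":[0.272,-0.128,0.2],"turn":0,"hand":-1}]'
python3 - <<'E'
from h import *
import cv2
p,y=lever(0,.030,.098);delta(p,y);st()
cv2.imwrite("pics/w1.png",read_camera("wrist")[:,:,::-1])
a=read_camera("scene")[140:360,170:470,::-1];cv2.imwrite("pics/s1.png",cv2.resize(a,None,fx=2.6,fy=2.6,interpolation=3))
E
```

```text
t: 2.57
tool_pos: [0.5447, 0.0552, 0.1699]
tool_rot: [0.937, 0.35, 0.0, 0.001]
contact_force: [-0.7, -0.6, -1.5]
gripper_width: -0.0001
[-0.0025  0.0042  0.2396] turn 0.006 dist mm 72
2.57 [0.5447 0.0552 0.1699] F [-0.7 -0.6 -1.5]
```

View pics/w1.png

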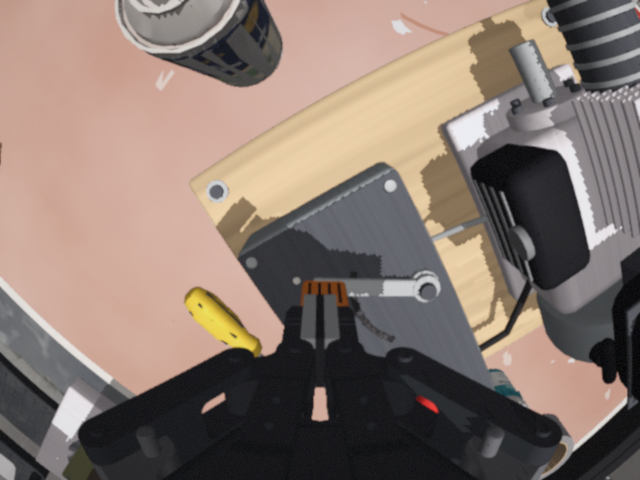

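View pics/s1.png

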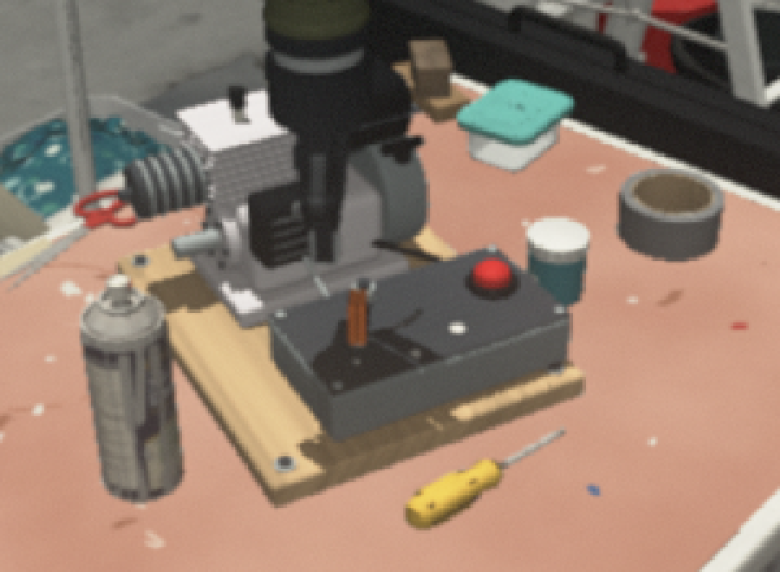

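Run:
```python
from h import *
import cv2
c=camera_params("wrist");K=c["intrinsics"];Rm=cv2.Rodrigues(np.array(c["rvec"]))[0]
def pj(p):
    q=Rm@p+np.ravel(c["tvec"]);r=np.hypot(q[0],q[1]);th=np.arctan2(r,q[2]);return (K[:2,2]+K[0,0]*th*q[:2]/r).round(1)
def back(px,z):
    d=(np.array(px)-K[:2,2])/K[0,0];th=np.linalg.norm(d);ray=Rm.T@np.r_[np.sin(th)*d/th,np.cos(th)];C=-Rm.T@np.ravel(c["tvec"]);return C+ray*(z-C[2])/ray[2]
print("tcp",pj(get_state()["tool_pos"]),"pivot",pj(w((0,0,.09))),"tabtop -14/+14 pushface",[pj(lever(0,.007,.13,r)[0]) for r in(.056,.084)])
# observed: pivot nut (427,287), pushface top edge ends ~ (346,282) (303,282)
q=back((427,287),.09);print("pivot obs",q)
for px in((346,282),(303,282)):print(back(px,.13))
print([lever(0,.007,.13,r)[0] for r in(.056,.084)])
```

```text
tcp [319.6 313.3] pivot [425.7 291.7] tabtop -14/+14 pushface [array([348. , 313.3]), array([297.5, 313. ])]
pivot obs [ 0.57082095 -0.01708472  0.09      ]
[0.5500434  0.04189291 0.13      ]
[0.53501632 0.05920546 0.13      ]
[array([0.53662953, 0.02804681, 0.13      ]), array([0.51838889, 0.04929013, 0.13      ])]
```

Wrist view: pivot nut at (427,287) against a predicted (426,292), so the fit is good to about 3 mm. The tab is on the −x side of the tips, and the push face is clear. I descend with a little extra clearance.

```bash
sed -i 's/0.5678,-0.0190/0.5695,-0.0180/' h.py; python3 -m crank '[{"offset":[0.012,0.004,0.1],"turn":0,"hand":-1},{"offset":[0.012,0.004,0.19],"turn":0,"hand":-1},{"offset":[0.012,0.004,0.24],"turn":0,"hand":-1},{"offset":[0.012,0.004,0.24],"turn":0,"hand":-1}]'
python3 - <<'E'
from h import *
st()
for a in (0,.15,.3,.45,.6,.75,.9,1.05):
    p,y=lever(a,.019,.098);print(a,end=' ');delta(p,y)
E
```

```text
t: 3.0
tool_pos: [0.5439, 0.0552, 0.0934]
tool_rot: [0.937, 0.349, -0.005, -0.001]
contact_force: [-0.6, 0.5, -0.6]
gripper_width: -0.0001
3.0 [0.5439 0.0552 0.0934] F [-0.6  0.5 -0.6]
0 [-0.0309  0.0072 -0.015 ] turn 0.004 dist mm 11
0.15 [-0.0665  0.0002 -0.0147] turn -0.14 dist mm 20
0.3 [-0.1027 -0.0014 -0.0143] turn -0.283 dist mm 31
0.45 [-0.1387  0.0024 -0.0141] turn -0.426 dist mm 42
0.6 [-0.1738  0.0116 -0.0138] turn -0.569 dist mm 52
0.75 [-0.207   0.0259 -0.0136] turn -0.713 dist mm 63
0.9 [-0.2378  0.0451 -0.0135] turn -0.856 dist mm 73
1.05 [-0.2654  0.0686 -0.0134] turn -0.999 dist mm 82
```

```bash
python3 -m crank '[{"offset":[-0.005,0.003,-0.02],"turn":-0.02,"hand":-1},{"offset":[-0.03,0.004,-0.02],"turn":-0.06,"hand":-1},{"offset":[-0.055,0.002,-0.02],"turn":-0.12,"hand":-1},{"offset":[-0.08,-0.001,-0.02],"turn":-0.2,"hand":-1},{"offset":[-0.103,-0.001,-0.02],"turn":-0.28,"hand":-1}]'
python3 - <<'E'
from h import *
st()
for a in (.3,.45,.6,.75,.9,1.05):
    p,y=lever(a,.019,.1);print(a,end=' ');delta(p,y)
import cv2
cv2.imwrite("pics/w2.png",read_camera("wrist")[120:420,120:520,::-1])
E
```

```text
t: 3.42
tool_pos: [0.5233, 0.0364, 0.103]
tool_rot: [0.875, 0.484, -0.0, -0.002]
contact_force: [3.0, 3.3, -3.8]
gripper_width: 0.0
3.42 [0.5233 0.0364 0.103 ] F [ 3.   3.3 -3.8]
0.3 [-0.0082 -0.0063  0.01  ] turn 0.001 dist mm 4
0.45 [-0.0438 -0.0132  0.01  ] turn -0.142 dist mm 14
0.6 [-0.08   -0.0147  0.01  ] turn -0.285 dist mm 25
0.75 [-0.116  -0.0108  0.0099] turn -0.429 dist mm 35
0.9 [-0.151  -0.0015  0.0098] turn -0.572 dist mm 45
1.05 [-0.1843  0.0129  0.0098] turn -0.715 dist mm 55
```

View pics/w2.png

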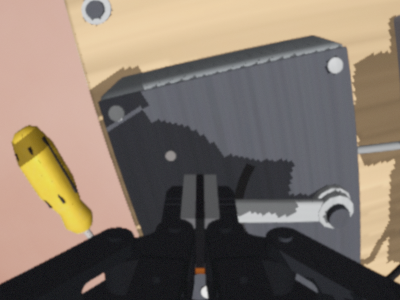

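The lever is now aligned with the tool (arm at crop row 210, orange just behind the fingers) and in light contact. I keep pushing.

```bash
python3 -m crank '[{"offset":[-0.03,-0.01,0.005],"turn":-0.09,"hand":-1},{"offset":[-0.055,-0.013,0.008],"turn":-0.18,"hand":-1},{"offset":[-0.08,-0.014,0.008],"turn":-0.28,"hand":-1},{"offset":[-0.104,-0.012,0.008],"turn":-0.38,"hand":-1},{"offset":[-0.125,-0.009,0.008],"turn":-0.47,"hand":-1}]'
python3 - <<'E'
from h import *
st()
for a in (.75,.9,1.0,1.1):
    p,y=lever(a,.019,.1);print(a,end=' ');delta(p,y)
E
```

```text
t: 3.88
tool_pos: [0.5028, 0.006, 0.1045]
tool_rot: [0.728, 0.685, 0.003, -0.0]
contact_force: [5.9, 8.1, -2.8]
gripper_width: -0.0002
3.88 [0.5028 0.006  0.1045] F [ 5.9  8.1 -2.8]
0.75 [ 0.0085 -0.0033  0.0151] turn 0.048 dist mm 5
0.9 [-0.0267 -0.0119  0.0149] turn -0.096 dist mm 10
1.0 [-0.0507 -0.0146  0.0148] turn -0.191 dist mm 16
1.1 [-0.0749 -0.015   0.0147] turn -0.287 dist mm 23
```

```bash
python3 -m crank '[{"offset":[-0.02,-0.01,0.01],"turn":-0.08,"hand":-1},{"offset":[-0.04,-0.013,0.014],"turn":-0.16,"hand":-1},{"offset":[-0.055,-0.015,0.014],"turn":-0.22,"hand":-1},{"offset":[-0.07,-0.015,0.014],"turn":-0.27,"hand":-1},{"offset":[-0.07,-0.015,0.014],"turn":-0.27,"hand":-1}]'
python3 - <<'E'
from h import *
import cv2
st()
for a in (1.0,1.1,1.15):
    p,y=lever(a,.019,.1);print(a,end=' ');delta(p,y)
cv2.imwrite("pics/w3.png",read_camera("wrist")[:,:,::-1])
a=read_camera("top")[140:350,180:480,::-1];cv2.imwrite("pics/t3.png",cv2.resize(a,None,fx=2.6,fy=2.6,interpolation=3))
E
```

```text
t: 4.3
tool_pos: [0.4987, -0.0152, 0.1033]
tool_rot: [0.625, 0.781, 0.004, 0.002]
contact_force: [-0.1, 0.9, 0.8]
gripper_width: -0.0001
4.3 [ 0.4987 -0.0152  0.1033] F [-0.1  0.9  0.8]
1.0 [0.0216 0.0009 0.0109] turn 0.078 dist mm 7
1.1 [-0.0016 -0.0062  0.0108] turn -0.017 dist mm 4
1.15 [-0.0133 -0.0089  0.0108] turn -0.065 dist mm 6
```

View pics/w3.png

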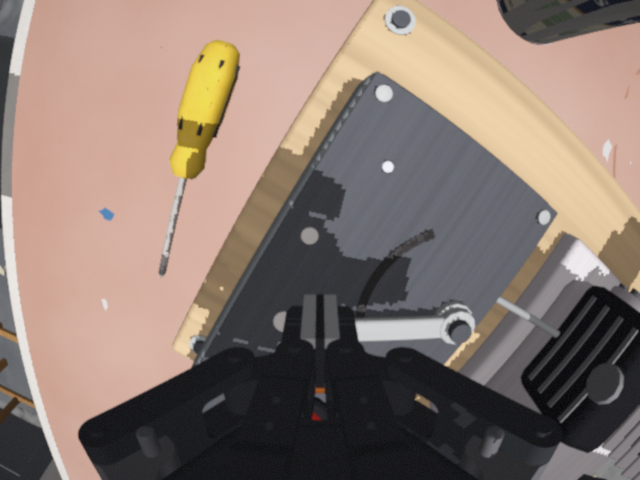

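Contact force fell to about zero, so the lever snapped on. I push a few mm further to feel the stop, then back off and rise to check.

```bash
python3 -m crank '[{"offset":[-0.01,-0.006,0.008],"turn":-0.02,"hand":-1},{"offset":[-0.018,-0.008,0.01],"turn":-0.03,"hand":-1},{"offset":[-0.018,-0.008,0.01],"turn":-0.03,"hand":-1}]'
python3 -m crank '[{"offset":[0.05,0,0],"turn":0,"hand":-1},{"offset":[0.07,0,0],"turn":0,"hand":-1},{"offset":[0.07,0,-0.1],"turn":0,"hand":-1},{"offset":[0.07,0,-0.22],"turn":0,"hand":-1},{"offset":[0.07,0,-0.3],"turn":0,"hand":-1}]'
python3 - <<'E'
from h import *
import cv2
st()
a=read_camera("scene")[140:360,170:470,::-1];a=cv2.resize(a,None,fx=1.3,fy=1.3,interpolation=3)
b=read_camera("wrist")[:,:,::-1];b=cv2.resize(b,None,fx=.6,fy=.6,interpolation=3)
o=np.zeros((max(a.shape[0],b.shape[0]),a.shape[1]+b.shape[1],3),np.uint8);o[:a.shape[0],:a.shape[1]]=a;o[:b.shape[0],a.shape[1]:]=b
cv2.imwrite("pics/m4.png",o)
# lever direction from wrist camera: back-project orange centroid
p=w((-.035,-.105,.12));delta(p)
E
```

```text
t: 4.65
tool_pos: [0.4981, -0.0157, 0.1023]
tool_rot: [0.614, 0.789, 0.009, -0.001]
contact_force: [-3.7, 22.0, 10.3]
gripper_width: 0.0003
t: 5.07
tool_pos: [0.4929, 0.0031, 0.1957]
tool_rot: [0.614, 0.789, 0.009, 0.001]
contact_force: [0.1, -0.6, 0.9]
gripper_width: 0.0004
5.07 [0.4929 0.0031 0.1957] F [ 0.1 -0.6  0.9]
[-0.3641 -0.0683  0.2595] turn 0 dist mm 136
```

View pics/m4.png

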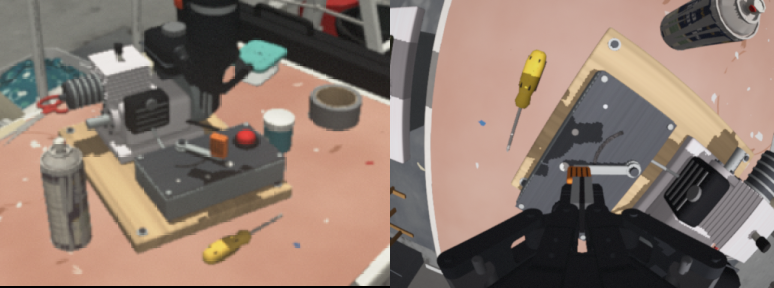

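The lever is now on the right in both views, and the stop was felt at 22 N. I move over the bulb at height and measure the lever angle on the way.

```bash
python3 -m crank '[{"offset":[-0.12,-0.022,0],"turn":0,"hand":-1},{"offset":[-0.24,-0.044,0],"turn":0,"hand":-1},{"offset":[-0.364,-0.068,0],"turn":0,"hand":-1},{"offset":[-0.364,-0.068,0.05],"turn":0,"hand":-1},{"offset":[-0.364,-0.068,0.05],"turn":0,"hand":-1}]'
python3 - <<'E'
from h import *
import cv2
st();delta(w((-.035,-.105,.101)))
c=camera_params("wrist");K=c["intrinsics"];Rm=cv2.Rodrigues(np.array(c["rvec"]))[0]
def back(px,z):
    d=(np.array(px)-K[:2,2])/K[0,0];th=np.linalg.norm(d);ray=Rm.T@np.r_[np.sin(th)*d/th,np.cos(th)];C=-Rm.T@np.ravel(c["tvec"]);return C+ray*(z-C[2])/ray[2]
def pj(p):
    q=Rm@p+np.ravel(c["tvec"]);r=np.hypot(q[0],q[1]);th=np.arctan2(r,q[2]);return (K[:2,2]+K[0,0]*th*q[:2]/r).round(1)
im=read_camera("wrist");cv2.imwrite("pics/w5.png",im[:,:,::-1])
h=cv2.cvtColor(im,cv2.COLOR_RGB2HSV)
for a in(.9,1.0,1.1):print(a,"tab top",pj(lever(a,0,.13)[0]),"mid",pj(lever(a,0,.111)[0]))
print("bulb",pj(w((-.035,-.105,.101))))
for l in("choke_grip","primer_bulb"):
    for d in trace(l,"wrist")[:1]:print(l,d["conf"],d["box"])
E
```

```text
t: 5.58
tool_pos: [0.5012, -0.1095, 0.1799]
tool_rot: [0.616, 0.788, 0.01, 0.002]
contact_force: [-1.9, 0.6, -1.4]
gripper_width: -0.0001
5.58 [ 0.5012 -0.1095  0.1799] F [-1.9  0.6 -1.4]
[0.0025 0.0061 0.2634] turn 0 dist mm 79
0.9 tab top [356.3 111.5] mid [352.4 112.8]
1.0 tab top [354.1 124.7] mid [350.4 124.8]
1.1 tab top [353.2 138.1] mid [349.6 137. ]
bulb [322.3 250.6]
choke_grip 0.68 [399.9, 137.9, 142.5, 33.7]
primer_bulb 0.67 [324.8, 242.3, 48.5, 47.7]
```

View pics/w5.png

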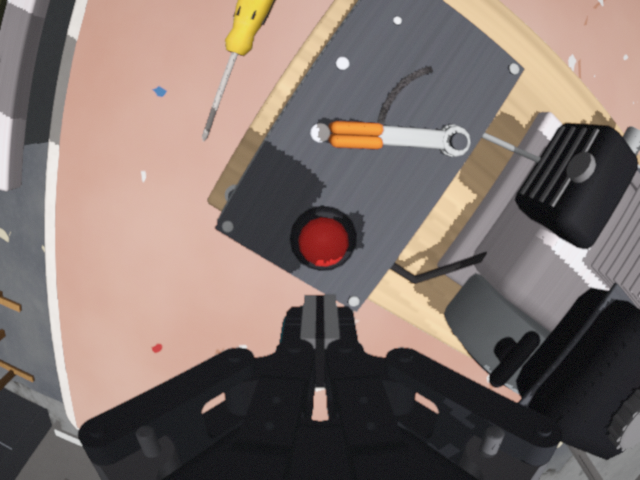

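The tab centre at (357,135) fits a = 1.1, and the lever points at the biggest dot. The bulb at (323,242) is about 3 mm further toward tool +x than predicted. I descend over it, then press.

```bash
python3 -m crank '[{"offset":[0.012,0.006,0.1],"turn":0,"hand":-1},{"offset":[0.012,0.006,0.2],"turn":0,"hand":-1},{"offset":[0.012,0.006,0.24],"turn":0,"hand":-1},{"offset":[0.012,0.006,0.24],"turn":0,"hand":-1}]'
python3 -m crank '[{"offset":[0,0,0],"turn":0,"hand":-1},{"offset":[0,0,0],"turn":0,"hand":-1}]'
python3 -c "
from h import *
st();delta(w((-.035,-.105,.094)))"
```

```text
t: 6.07
tool_pos: [0.5022, -0.1009, 0.107]
tool_rot: [0.614, 0.789, 0.01, 0.0]
contact_force: [0.1, 0.4, 0.3]
gripper_width: 0.0001
t: 6.23
tool_pos: [0.5028, -0.1006, 0.1082]
tool_rot: [0.614, 0.79, 0.01, 0.001]
contact_force: [0.5, 0.1, 0.1]
gripper_width: -0.0001
6.23 [ 0.5028 -0.1006  0.1082] F [0.5 0.1 0.1]
[-0.0229 -0.0024  0.0471] turn 0 dist mm 16
```

```bash
python3 -m crank '[{"offset":[-0.013,0,0],"turn":0,"hand":-1},{"offset":[-0.013,0,0.02],"turn":0,"hand":-1},{"offset":[-0.013,0,0.03],"turn":0,"hand":-1},{"offset":[-0.013,0,0.04],"turn":0,"hand":-1},{"offset":[-0.013,0,0.045],"turn":0,"hand":-1}]'
python3 -c "
from h import *
st();delta(w((-.035,-.105,.094)))"
```

```text
t: 6.65
tool_pos: [0.5048, -0.1047, 0.0952]
tool_rot: [0.614, 0.79, 0.01, 0.002]
contact_force: [0.7, -1.4, 2.2]
gripper_width: 0.0005
6.65 [ 0.5048 -0.1047  0.0952] F [ 0.7 -1.4  2.2]
[-0.0075 -0.0046  0.0039] turn 0 dist mm 3
```

Contact, with about 2 N. I press further in small steps until the force rises sharply (end stop).

```bash
for i in 1; do python3 -m crank '[{"offset":[0,0,0.006],"turn":0,"hand":-1},{"offset":[0,0,0.012],"turn":0,"hand":-1},{"offset":[0,0,0.012],"turn":0,"hand":-1}]'; done
```

```text
t: 6.9
tool_pos: [0.505, -0.1048, 0.0938]
tool_rot: [0.614, 0.79, 0.01, 0.001]
contact_force: [-7.3, 2.2, 13.7]
gripper_width: -0.0001
```

```bash
python3 -m crank '[{"offset":[0,0,0.006],"turn":0,"hand":-1},{"offset":[0,0,0.008],"turn":0,"hand":-1},{"offset":[0,0,0.008],"turn":0,"hand":-1}]'
python3 - <<'E'
from h import *
import cv2
im=read_camera("wrist");cv2.imwrite("pics/w6.png",im[120:400,160:500,::-1])
E
```

```text
t: 7.15
tool_pos: [0.505, -0.1048, 0.0937]
tool_rot: [0.613, 0.79, 0.01, 0.001]
contact_force: [-7.2, 1.7, 14.7]
gripper_width: -0.0002
```

View pics/w6.png

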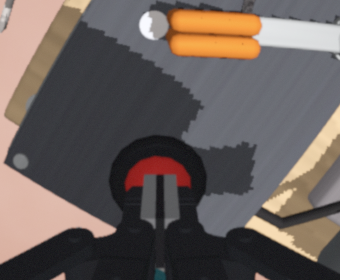

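The tips are centred on the bulb. Depth has stopped at z = 0.0937 with about 15 N against the 4 N needed, so the bulb is fully in. I release straight up.

```bash
python3 -m crank '[{"offset":[0,0,-0.05],"turn":0,"hand":-1},{"offset":[0,0,-0.15],"turn":0,"hand":-1},{"offset":[0,0,-0.25],"turn":0,"hand":-1},{"offset":[0,0,-0.35],"turn":0,"hand":-1},{"offset":[0,0,-0.35],"turn":0,"hand":-1}]'
python3 -m crank '[{"offset":[-0.12,0,0],"turn":0,"hand":-1},{"offset":[-0.24,0,0],"turn":0,"hand":-1},{"offset":[-0.36,0,0],"turn":0,"hand":-1},{"offset":[-0.48,0,0],"turn":0,"hand":-1},{"offset":[-0.6,0,0],"turn":0,"hand":-1}]'
python3 - <<'E'
from h import *
import cv2
st()
a=read_camera("top")[140:350,180:480,::-1];cv2.imwrite("pics/t7.png",cv2.resize(a,None,fx=2.6,fy=2.6,interpolation=3))
for l in("aerosol","screwdriver","paint_jar","tape_roll","choke_grip"):
    for d in trace(l,"top")[:1]:print(l,round(d["conf"],2),d["box"])
E
```

```text
t: 7.62
tool_pos: [0.5068, -0.1073, 0.2056]
tool_rot: [0.613, 0.79, 0.012, 0.006]
contact_force: [2.0, -1.1, 0.2]
gripper_width: -0.0
t: 8.03
tool_pos: [0.5511, -0.283, 0.2036]
tool_rot: [0.613, 0.79, 0.012, 0.005]
contact_force: [-0.1, 0.2, 0.5]
gripper_width: -0.0002
8.03 [ 0.5511 -0.283   0.2036] F [-0.1  0.2  0.5]
aerosol 0.9 [215.5, 238.6, 36.0, 30.5]
paint_jar 0.73 [383.1, 276.2, 20.5, 24.7]
tape_roll 0.81 [453.3, 287.7, 44.4, 34.0]
choke_grip 0.55 [306.9, 269.2, 10.5, 38.8]
```

View pics/t7.png

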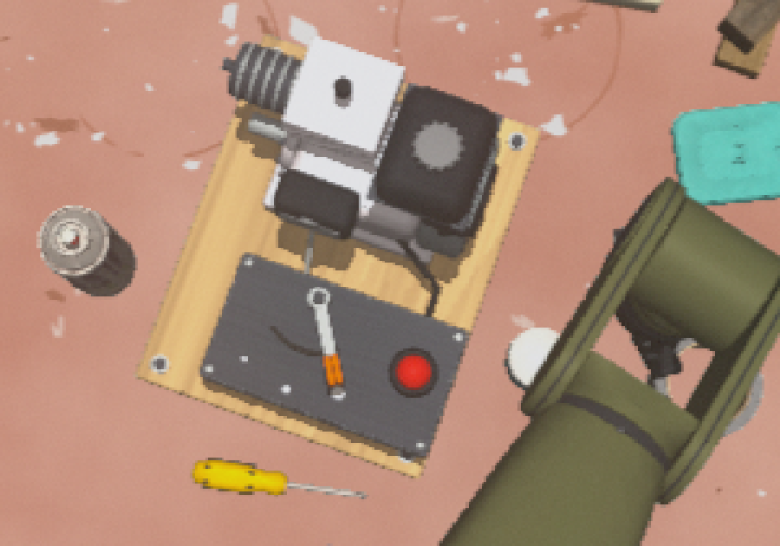

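The lever points at the biggest dot: pivot (318,298), tab (333,375). The bulb is out at (414,371), and the can, jar, tape and screwdriver stand where they were. The robot touches nothing, so I hand in.

```bash
python3 -c "
from workcell import *
print(job_done())"
```

```text
the job is handed in; nothing more can be done
None
```

The choke is at full and the primer bulb has been pressed in and let go. The job was handed in at about 8 s of the 38 s allowed.

- **Choke:** I pushed the lever from its left side only, with shut fingertips, past both clicks. I felt the end stop at about 22 N. The wrist view before priming and the final top view both show it at the biggest dot, about 1.1 rad.
- **Primer bulb:** only after that did I press it straight down. The fingertips stopped at z 0.0937 with about 15 N, more than the 4 N it needs. I then lifted straight off, and the final picture shows the bulb back out as far as a top view can tell.
- **Loose things:** in the final top picture the spray can and screwdriver are where they began. The arm partly hid the jar and the tape; what showed of them looked unmoved. The network did not report the screwdriver in that last picture, so I judged it by eye.
- **At hand-in:** the tool was touching nothing, with a contact force of about 0.5 N, which is sensor noise.

My pose fit was off by about 3 mm at the bulb, and I corrected that from the wrist camera before pressing.

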